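# Snap the detector head into its spring-clip mount

### The job

Put the square black detector head, aperture up, into the grey spring-clip mount and press it straight down until both orange clips have snapped over its metal foot flange and hold it down on the red plunger, then let go. Press gently: the clips give way at well under 15 N, and the delicate head must not be rammed onto the hard seat below them with more than about 20 N. How high the seat stands in the mount is not known beforehand, so feel for the snap; leave the other things on the table where they are.

Things in the scene. Friction and masses are not known exactly. Their poses are not given: they have to be found in the camera images.
- head: Loose detector head, about 120 g, 26 mm high: bright metal foot flange (46 mm square up to 3 mm height, with a 50 mm square lip from 3 to 5 mm), on it a centred black body 38 x 38 mm from 5 to 26 mm with a round aperture on top. Origin: centre of the underside; x and y along the sides, z up to the aperture. Grasp the black body. All four quarter turns fit the mount.
- mount: Fixed mount; origin: centre of the underside of its grey foot plate (100 along x, 76 along y, 10 mm thick), z up; a dark sleeve rises to 36 mm. On it a carrier with a flat aluminium seat (52 x 50 mm, centred); clips at its +x and -x ends. Its +y and -y sides are open for the fingers: hold the head along y. Four corner lugs, 8 mm above the seat, leave the flange 1.7 mm each way in y.
- clip_a (a joint): Orange spring clip at the mount's +x end, 16 mm wide, top 21 mm above the seat: 0 rad closed, about 0.14 when pushed outward, springs back. It slopes inward (22 degrees from vertical) to a tip 22 mm from the axis that overlaps the flange lip by 3 mm; catch underside 7 mm above the seat. The lip meets the slope when the head's underside is about 12 mm above the seat.
- clip_b (a joint): The same clip at the mount's -x end. Pushing the lip past both takes a downward force that climbs over some 7 mm of travel to a peak of 4 to 10 N, drops for the next 3 mm and falls to nothing (the head is even drawn down) as they snap over the lip and close to 0 rad, the head's underside then 2 mm above the seat.
- plunger (a joint): Red sprung plunger, 16 mm square, in the middle of the seat: 0 m free (top 6 mm above the seat), grows as pressed; about 0.004 while the head is latched under the clips, 0.006 when the head touches the hard seat. Pushes back with 2 to 5 N. Below the latched place only 2 mm of travel remain before the seat, where force rises steeply.
- solvent_bottle: Bystander: amber bottle, 38 mm diameter, 87 mm high; origin at the centre of its underside.
- brass_weight: Bystander: brass weight, 28 mm diameter, 47 mm high; origin at the centre of its underside.
- beam_block: Bystander: upright black plate with a yellow sign, 12 x 50 x 50 mm; origin at the centre of its underside.
- iris: Bystander: black iris ring lying flat, 36 mm wide, 8 mm high, with a small lever; origin at the centre of its underside.
- mount_low (a point): Point on the mount's axis, 46 mm above its underside: the lowest place of the seat. The seat really lies 0 to 18 mm above this point; that height is locked, differs from start to start and is not measured.
Mind the look-alikes: they are no part of the job. Leave any yellow look-alike of the head alone.

How it is judged:
On the way:
1. the head, centred over the mount, pushes both clips outward (value of joint each of clip_a, clip_b above 0.05 rad and contact force between head and mount above 0.5 N and horizontal distance between head and mount below 0.006 m), for 0.05 s.
At the end, for the whole second after the job is handed in: The head sits in the mount, within 4 mm of its axis and level to 0.06 rad, aperture up, at rest; both clips have sprung back (below 0.05 rad) over its flange and hold it down so that the plunger stays pressed by more than 3 mm (value of joint plunger above 0.003 m and value of joint each of clip_a, clip_b below 0.05 rad and horizontal distance between head and mount below 0.004 m and angle between head's own z axis and vertical below 0.06 rad and linear speed of head below 0.01 m/s); the robot touches nothing.
It fails at once if the head is rammed onto the hard seat of the mount with more than 25 N (contact force between head and seat above 25 N).
It fails at once if a bystander is moved by more than 15 mm (distance of any of solvent_bottle, brass_weight, beam_block, iris from where it was at the start of the episode above 0.015 m).
It also fails if it takes over 45 s, if anything falls off the work surface, if the arm or the gripper's body presses on something with over 40 N, if the wrist force passes 120 N, or if a joint passes its speed limit or range.

### The arm

A 7-joint arm with a two-finger parallel gripper is mounted at the origin on a cart in front of the work surface, level with it; the furniture and walls round the work are solid. World frame = base frame: x ahead of the robot, y to its left, z up, the work surface at z = 0. Lengths are in m, angles in rad, forces in N, time in s.
With the tool pointing down it reaches from about 0.4 to 0.85 m from the base axis. Payload 10.4 kg.
Tool frame: the origin (TCP) lies between the finger pads; the fingertips stand 11 mm ahead of it and the grasp point (between the pads) lies 8 mm behind it (r.tcp_to_tips is the distance from the TCP to the fingertips, in m); z points along the fingers, y is the line along which they close (so a half turn about z gives the same grasp; the last joint's range is limited). The gripper opens to 87 mm and grips with 3 to 60 N. Pads are 19 mm wide; open, the fingers measure 117 mm over their backs; the gripper's body (75 mm by 190 mm) begins 51 mm behind the grasp point.
Start: joints at [-1.37, 0.332, -0.065, 1.46, 0.022, 1.35, -0.088], TCP at [0.139, 0.609, 0.234] pointing down, gripper open.
Joint ranges: [-2.6, 2.6], [-0.5, 2.12], [-1.47, 1.34], [0.16, 2.42], [-1.27, 4.41], [0.06, 2.06], [-2.6, 2.6]. Speed limits (rad/s): [2.22, 2.22, 2.79, 2.79, 3.14, 3.14, 3.14].

### API

Orientations are given as a unit quaternion [x, y, z, w].
In Python, from bench import r gives the robot as it stands. The module is installed in compiled form; this text tells all that it offers.
- The arm moves only by the shell command python3 -m crank 'ROWS' [FORCE]. ROWS is JSON, a list of rows, each an object of numbers: "claw": the closure, from -1 (fully open) to 1 (shut); "dx", "dy", "dz": the shift along the tool's x, y, z each as a share of 3 cm, from -1 to 1; "ax", "ay", "az": the turn, a rotation vector about the tool's x, y, z each as a share of 6 degrees, from -1 to 1. A call has 1 to 8 rows; each row shifts and turns the commanded pose from where the row before left it, along the tool's axes as they then stand; what a row does not reach is not made up. A row lasts 1/12 s, in which the tool goes at most 41.7 mm and 7.16 degrees, less where a joint would pass 70% of its speed; a pose out of reach is approached as far as the arm can. A call with a number of a shift or a turn outside -1 to 1 is refused whole. A call with a gripper value outside its range is refused whole. The fingers move at their own pace and stop on an object; FORCE is the grip in N (left out, the last holds). Time passes only in rows, so rows that do not move let the fingers close. It gives the time, the measured TCP pose, the force, the opening and the grip force at its end, in the units of the state.
- r.read_state(): the state, without advancing time (a new reading comes with each control period).
- r.camera(name): name is "scene" or "top" or "wrist"; returns a dict with "color" (384x512x3 uint8, red, green, blue), "mtx" (3x3 intrinsics, pixels), "R" (3x3) and "t" (3): a world point X has camera coordinates R X + t; the wrist camera has in their place "hand_eye" (4x4, takes a point from camera to tool coordinates, whose origin is the TCP and whose axes are the flange's). Camera axes: x right, y down, z forward; pixel columns grow to the right and rows downward; lengths in m; the calibration is good to about 2 mm. A picture is of the moment at which its call begins: read the wrist's pose just before it. There is no depth.
- r.close_job(): hands the job in; it is judged then, once.
The state is a dict: "time": time; "joint_positions": joint angles; "joint_vel": joint speeds; "joint_torque": joint torques, N m; "ee_pos": TCP position; "eef_rot": TCP orientation; "ft_force": force on the tool from outside, world axes, zero at the start; "torque": the same for the moment, N m; "width": finger opening in m; "grip_force": force on a finger pad.
Only numpy, scipy, OpenCV 4.12 (cv2) and the standard library are available. Lean on these libraries where they do the work, as an engineer would, in place of code of your own. Each camera call takes 0.05 s, during which the arm holds its last target. There are 200 camera calls.

## Working session

There is one attempt and no reset: what is moved stays moved. The work goes in short steps, Python scripts to look and compute and a shell command to move; the robot and the scene stay as the last step left them, time stands still between calls to the robot, and variables do not carry over. Pictures are saved under pics/ and viewed, at most 10 in all, crops included, and the job is handed in when it is done.

```bash
mkdir -p pics; python3 - <<'E'
from bench import r
import cv2
s=r.read_state();print(s)
for n in("scene","top"):
    c=r.camera(n);cv2.imwrite(f"pics/{n}0.png",c["color"][:,:,::-1])
    print(n,c["mtx"].tolist(),c["R"].tolist(),c["t"].tolist())
print(r.camera("wrist")["hand_eye"].tolist())
E
```

```text
{'time': 0.0, 'joint_positions': array([-1.36961333,  0.33286562, -0.06470936,  1.46092634,  0.02158955,
        1.34989868, -0.08851331]), 'joint_vel': array([ 0.0001855 ,  0.00041484, -0.0030502 , -0.00053019,  0.00161442,
       -0.00109415, -0.00046919]), 'joint_torque': array([-2.50117246e-04, -6.23240662e+01,  2.47763208e-02, -3.89908934e+01,
       -6.12008781e-02,  3.95159447e-02,  1.54932427e-04]), 'ee_pos': array([0.13861463, 0.60905964, 0.232765  ]), 'eef_rot': array([ 1.11651225e-01,  9.93747207e-01, -6.99481934e-04, -5.26412505e-05]), 'ft_force': array([0.47094709, 0.41334574, 0.09485132]), 'torque': array([-0.04475151, -0.05578428, -0.00996302]), 'grip_force': 0.0, 'width': 0.08703130273996136}
scene [[357.022312828543, 0.0, 252.4634465893271], [0.0, 357.022312828543, 194.8247495463391], [0.0, 0.0, 1.0]] [[0.8090413991192601, -0.58766707850894, -0.009970925128471659], [-0.3007868983909698, -0.399399498991721, -0.8660296080166675], [0.5049547071446018, 0.7036529293919905, -0.49989328730298]] [-0.35246154026618043, 0.3345000288999304, 0.4193145521978158]
top [[369.38519173545745, 0.0, 253.0093825082802], [0.0, 369.38519173545745, 193.11167636421678], [0.0, 0.0, 1.0]] [[-0.023013361800961682, -0.999681774125519, 0.010331295169197103], [-0.9899537992408405, 0.021344944359695743, -0.13977077204804814], [0.13950577245133616, -0.013444100250166721, -0.9901299892545521]] [0.2348745355905458, 0.6156365175309186, 0.8441155569908076]
[[3.220701568214909e-05, -0.9700493020363912, -0.2429081113948557, 0.06848461022233053], [0.9999999988556465, 2.2649445408837843e-05, 4.2139131855186584e-05, 0.0008095640992409336], [-3.5375301436231586e-05, -0.24290811247405897, 0.9700493016557842, -0.1510280941434262], [0.0, 0.0, 0.0, 1.0]]
```

View pics/top0.png

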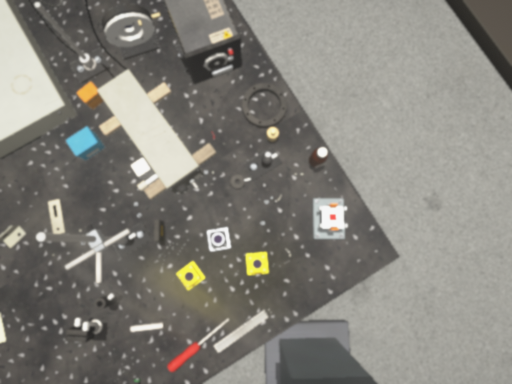

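View pics/scene0.png

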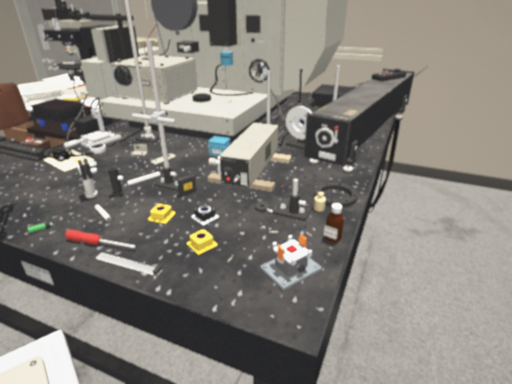

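Top view: the head (black with a bright flange) is at about (219,239) and the mount with its red plunger at (332,217). The yellow look-alikes are at (257,263) and (190,275). Next I'll enlarge those areas.

```bash
python3 - <<'E'
import cv2,numpy as np
t=cv2.imread("pics/top0.png");s=cv2.imread("pics/scene0.png")
f=lambda im,x,y:cv2.resize(im[y:y+50,x:x+66],None,fx=6,fy=6,interpolation=cv2.INTER_CUBIC)
o=np.vstack([np.hstack([f(t,186,214),f(t,299,192)]),np.hstack([f(s,172,190),f(s,260,230)])])
cv2.imwrite("pics/crop1.png",o)
E
```

```text
(no output)
```

View pics/crop1.png

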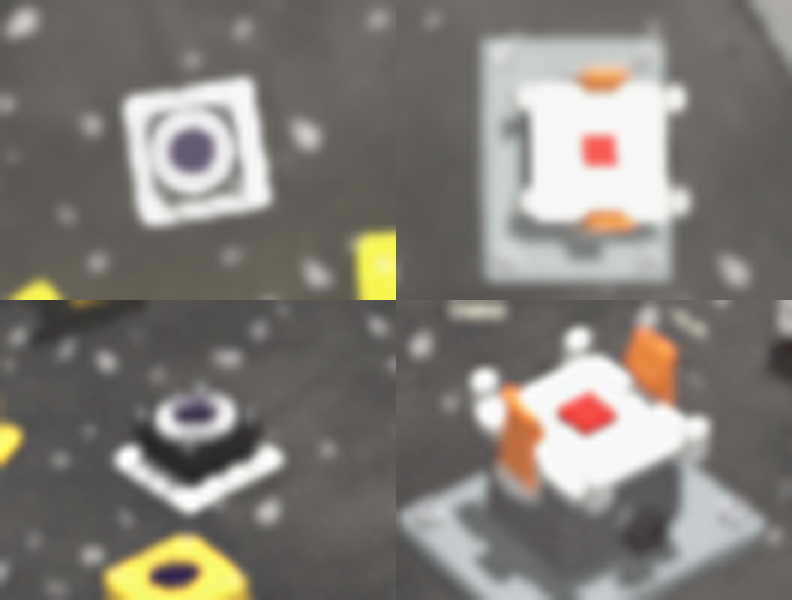

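The crop shows the head turned about 8° in the image. The mount is nearly image-aligned, with its clips at the image top and bottom (world ±x) and the plunger at crop (600,150).

```bash
cat > h.py <<'E'
import numpy as np
from bench import r
def cam(n):
    c=r.camera(n); return [np.array(c[k]) for k in("mtx","R","t")]
def ray(C,p):
    K,R,t=C; return -R.T@t, R.T@np.linalg.inv(K)@[p[0],p[1],1]
def onz(C,p,z):
    o,d=ray(C,p); return o+d*(z-o[2])/d[2]
def tri(rs):
    A=0;b=0
    for o,d in rs:
        d=d/np.linalg.norm(d);P=np.eye(3)-np.outer(d,d);A=A+P;b=b+P@o
    return np.linalg.solve(A,b)
def un(x0,y0,px,py,f=6): return (x0+(px+.5)/f-.5,y0+(py+.5)/f-.5)
E
python3 - <<'E'
from h import *
T=cam("top");S=cam("scene")
def rect(name,pts,x0,y0,z):
    W=np.array([onz(T,un(x0,y0,*p),z) for p in pts])[:,:2]
    print(name,W.mean(0).round(4));
    for i in range(4):
        e=W[(i+1)%4]-W[i];print("  len",np.linalg.norm(e).round(4),"ang",np.degrees(np.arctan2(e[1],e[0])).round(1))
rect("head",[(125,97),(253,78),(272,203),(143,226)],186,214,.005)
rect("mount",[(86,38),(268,38),(276,282),(86,282)],299,192,.010)
a=un(299,192,204,150);b=un(260,230,191,113)
print("plunger",tri([ray(T,a),ray(S,b)]))
a=un(186,214,192,150);b=un(172,190,196,112)
print("aperture",tri([ray(T,a),ray(S,b)]), onz(T,a,.026))
for n,z in(("58",.058),("70",.07)): print(n,onz(T,un(299,192,204,150),z))
E
```

```text
head [0.5147 0.3076]
  len 0.053 ang -82.9
  len 0.0515 ang -172.1
  len 0.0532 ang 98.7
  len 0.053 ang 7.6
mount [0.559 0.036]
  len 0.0756 ang -91.2
  len 0.1004 ang 178.6
  len 0.0777 ang 88.7
  len 0.1004 ang -2.6
plunger [0.55837219 0.03631581 0.05451988]
aperture [0.51392577 0.30865637 0.02715436] [0.51468443 0.30837155 0.026     ]
58 [0.55901155 0.03645594 0.058     ]
70 [0.55814904 0.03919405 0.07      ]
```

```bash
R='{"claw":-1,"dx":-0.9,"dy":-0.44}'; python3 -m crank '[{"claw":-1,"dx":-0.9,"dy":-0.44},{"claw":-1,"dx":-0.9,"dy":-0.44},{"claw":-1,"dx":-0.9,"dy":-0.44},{"claw":-1,"dx":-0.9,"dy":-0.44},{"claw":-1,"dx":-0.9,"dy":-0.44},{"claw":-1,"dx":-0.9,"dy":-0.44},{"claw":-1,"dx":-0.9,"dy":-0.44},{"claw":-1,"dx":-0.9,"dy":-0.44}]' 20
python3 -m crank '[{"claw":-1,"dx":-0.9,"dy":-0.44},{"claw":-1,"dx":-0.9,"dy":-0.44},{"claw":-1,"dx":-0.9,"dy":-0.44},{"claw":-1,"dx":-0.9,"dy":-0.44},{"claw":-1,"dx":-0.9,"dy":-0.44},{"claw":-1,"dx":-0.9,"dy":-0.44},{"claw":-1,"dx":-0.9,"dy":-0.44},{"claw":-1,"dx":-0.9,"dy":-0.44}]'
python3 -m crank '[{"claw":-1,"az":-0.86,"dz":0.6},{"claw":-1,"az":-0.86,"dz":0.6},{"claw":-1,"az":-0.86,"dz":0.6},{"claw":-1,"az":-0.86,"dz":0.6},{"claw":-1},{"claw":-1},{"claw":-1}]'
python3 - <<'E'
from h import *
import cv2
from scipy.spatial.transform import Rotation as Ro
s=r.read_state();print(s["ee_pos"],s["eef_rot"],s["joint_positions"])
c=r.camera("wrist");im=c["color"][:,:,::-1];print(c["mtx"])
cv2.imwrite("pics/w1.png",im)
E
```

```text
[0.13866658 0.60926835 0.23320956] [ 1.11666528e-01  9.93745694e-01 -2.85291391e-04 -1.39547050e-05] [-1.36961491  0.33249464 -0.06469388  1.46048057  0.0216166   1.34988423
 -0.08852754]
[[331.74918865   0.         255.90443893]
 [  0.         331.74918865 189.30827219]
 [  0.           0.           1.        ]]invalid input at $[0]: expected keys claw, dx, dy, dz, ax, ay, az
invalid input at $[0]: expected keys claw, dx, dy, dz, ax, ay, az
invalid input at $[0]: expected keys claw, dx, dy, dz, ax, ay, az
```

View pics/w1.png

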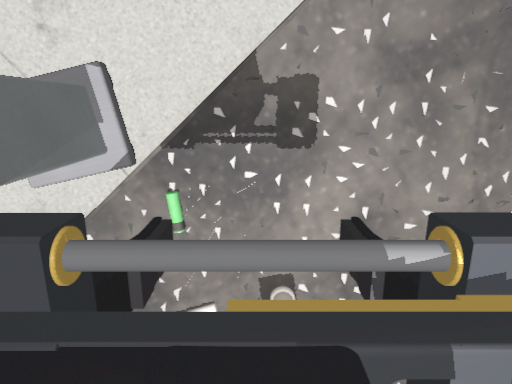

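The wrist view shows that the gripper bar hides the image below about row 215, so I'll look with the head offset to tool +x. Rows need all the keys.

```bash
python3 -m crank '[{"claw":-1,"dx":-1,"dy":-0.4,"dz":0,"ax":0,"ay":0,"az":0},{"claw":-1,"dx":-1,"dy":-0.4,"dz":0,"ax":0,"ay":0,"az":0},{"claw":-1,"dx":-1,"dy":-0.4,"dz":0,"ax":0,"ay":0,"az":0},{"claw":-1,"dx":-1,"dy":-0.4,"dz":0,"ax":0,"ay":0,"az":0},{"claw":-1,"dx":-1,"dy":-0.4,"dz":0,"ax":0,"ay":0,"az":0},{"claw":-1,"dx":-1,"dy":-0.4,"dz":0,"ax":0,"ay":0,"az":0},{"claw":-1,"dx":-1,"dy":-0.4,"dz":0,"ax":0,"ay":0,"az":0},{"claw":-1,"dx":-1,"dy":-0.4,"dz":0,"ax":0,"ay":0,"az":0}]' 20 &&
python3 -m crank '[{"claw":-1,"dx":-1,"dy":-0.4,"dz":0,"ax":0,"ay":0,"az":0},{"claw":-1,"dx":-1,"dy":-0.4,"dz":0,"ax":0,"ay":0,"az":0},{"claw":-1,"dx":-1,"dy":-0.4,"dz":0,"ax":0,"ay":0,"az":0},{"claw":-1,"dx":-1,"dy":-0.4,"dz":0,"ax":0,"ay":0,"az":0},{"claw":-1,"dx":-1,"dy":-0.4,"dz":0,"ax":0,"ay":0,"az":0},{"claw":-1,"dx":-1,"dy":-0.4,"dz":0,"ax":0,"ay":0,"az":0},{"claw":-1,"dx":-1,"dy":-0.4,"dz":0,"ax":0,"ay":0,"az":0},{"claw":-1,"dx":-1,"dy":-0.4,"dz":0,"ax":0,"ay":0,"az":0}]' &&
python3 -m crank '[{"claw":-1,"dx":0,"dy":0,"dz":0.69,"ax":0,"ay":0,"az":-0.86},{"claw":-1,"dx":0,"dy":0,"dz":0.69,"ax":0,"ay":0,"az":-0.86},{"claw":-1,"dx":0,"dy":0,"dz":0.69,"ax":0,"ay":0,"az":-0.86},{"claw":-1,"dx":0,"dy":0,"dz":0.69,"ax":0,"ay":0,"az":-0.86},{"claw":-1,"dx":0,"dy":0,"dz":0,"ax":0,"ay":0,"az":0},{"claw":-1,"dx":0,"dy":0,"dz":0,"ax":0,"ay":0,"az":0},{"claw":-1,"dx":0,"dy":0,"dz":0,"ax":0,"ay":0,"az":0}]'
python3 - <<'E'
from h import *
import cv2
s=r.read_state();print(s["ee_pos"],s["eef_rot"],s["joint_positions"])
np.savez("w2.npz",p=s["ee_pos"],q=s["eef_rot"])
c=r.camera("wrist");im=c["color"][:,:,::-1]
cv2.imwrite("pics/w2.png",im); cv2.imwrite("pics/w2c.png",cv2.resize(im[50:200,156:356],None,fx=4,fy=4,interpolation=cv2.INTER_CUBIC))
E
```

```text
time: 0.97
ee_pos: [0.3525, 0.4615, 0.2337]
eef_rot: [0.112, 0.994, 0.0, 0.0]
ft_force: [1.2, 0.5, 0.5]
width: 0.0873
grip_force: 0.0
time: 1.63
ee_pos: [0.5652, 0.3147, 0.2336]
eef_rot: [0.112, 0.994, 0.0, -0.0]
ft_force: [0.7, -0.2, -0.1]
width: 0.0872
grip_force: 0.0
time: 2.22
ee_pos: [0.5647, 0.316, 0.1522]
eef_rot: [-0.067, 0.998, 0.0, 0.001]
ft_force: [-0.6, -0.1, 0.4]
width: 0.0868
grip_force: 0.0
[0.56466829 0.31598406 0.15219473] [-6.66581542e-02  9.97775550e-01  4.06035479e-04  6.90281460e-04] [-0.69910903  0.42966169  0.15624003  1.51060792 -0.06953474  1.20515055
  1.17213483]
```

View pics/w2c.png

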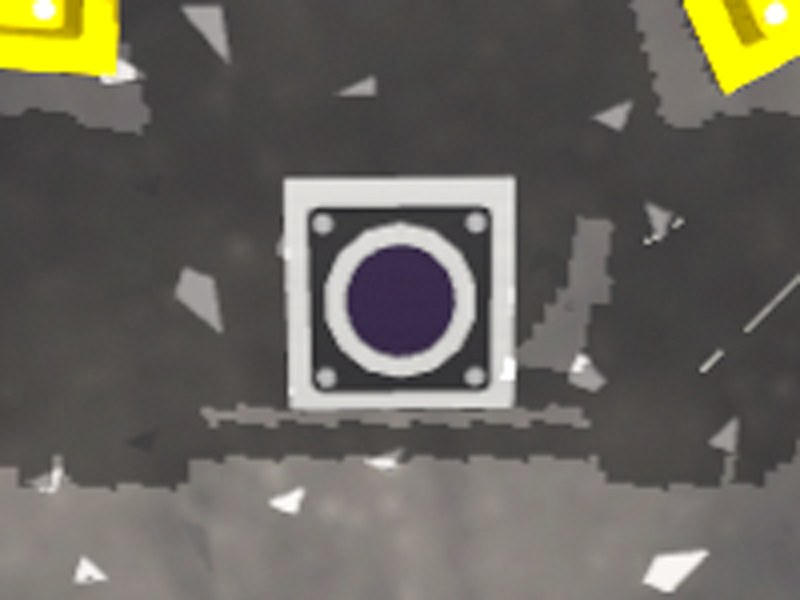

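The wrist crop shows the head almost aligned. The lip corners are (285,178), (515,178), (514,408) and (291,408), and the aperture centre is (400,300).

```bash
cat >> h.py <<'E'
from scipy.spatial.transform import Rotation as Ro
def wrist(p,q,c=None):
    c=c or r.camera("wrist"); H=np.array(c["hand_eye"]);Rt=Ro.from_quat(q).as_matrix()
    Rc=Rt@H[:3,:3]; o=Rt@H[:3,3]+p
    return [np.array(c["mtx"]),Rc.T,-Rc.T@o]
def totool(q,v): return Ro.from_quat(q).as_matrix().T@v
E
python3 - <<'E'
from h import *
d=np.load("w2.npz");p,q=d["p"],d["q"];W=wrist(p,q)
P=np.array([onz(W,un(156,50,*x,4),.005) for x in[(285,178),(515,178),(514,408),(291,408)]])
a=onz(W,un(156,50,400,300,4),.026)
print(P.mean(0),a)
for i in range(4):
    e=P[(i+1)%4]-P[i];print(np.linalg.norm(e),np.degrees(np.arctan2(e[1],e[0])))
h=(P.mean(0)+a)/2;h[2]=.018
print("shift tool mm",totool(q,h-p)*1000,"toolx ang",np.degrees(np.arctan2(*Ro.from_quat(q).as_matrix()[[1,0],0])))
E
```

```text
[0.51183229 0.31070022 0.005     ] [0.51173042 0.31040012 0.026     ]
0.04969501396783995 97.64754548999517
0.0498326082477363 8.588293382022957
0.05022834067347208 -82.36054572463937
0.04981961240575147 -172.02486137335924
shift tool mm [ 53.33182169   1.55305163 134.11966756] toolx ang -172.35589717583287
```

```bash
python3 -m crank '[{"claw":-1,"dx":0.89,"dy":0.05,"dz":0,"ax":0,"ay":0,"az":0},{"claw":-1,"dx":0.89,"dy":0,"dz":0.6,"ax":0,"ay":0,"az":0},{"claw":-1,"dx":0,"dy":0,"dz":1,"ax":0,"ay":0,"az":0},{"claw":-1,"dx":0,"dy":0,"dz":1,"ax":0,"ay":0,"az":0},{"claw":-1,"dx":0,"dy":0,"dz":1,"ax":0,"ay":0,"az":0},{"claw":-1,"dx":0,"dy":0,"dz":0.6,"ax":0,"ay":0,"az":0},{"claw":-1,"dx":0,"dy":0,"dz":0.27,"ax":0,"ay":0,"az":0},{"claw":-1,"dx":0,"dy":0,"dz":0,"ax":0,"ay":0,"az":0}]' 
python3 -m crank '[{"claw":-1,"dx":0,"dy":0,"dz":0,"ax":0,"ay":0,"az":0},{"claw":-1,"dx":0,"dy":0,"dz":0,"ax":0,"ay":0,"az":0}]'
```

```text
time: 2.98
ee_pos: [0.5106, 0.3097, 0.0158]
eef_rot: [-0.068, 0.998, -0.0, -0.001]
ft_force: [0.1, -0.3, 0.9]
width: 0.0868
grip_force: 0.0
time: 3.15
ee_pos: [0.5122, 0.3107, 0.0186]
eef_rot: [-0.068, 0.998, 0.001, 0.001]
ft_force: [0.1, -0.4, 0.4]
width: 0.0874
grip_force: 0.0
```

```bash
python3 -m crank '[{"claw":1,"dx":0,"dy":0,"dz":0,"ax":0,"ay":0,"az":0},{"claw":1,"dx":0,"dy":0,"dz":0,"ax":0,"ay":0,"az":0},{"claw":1,"dx":0,"dy":0,"dz":0,"ax":0,"ay":0,"az":0},{"claw":1,"dx":0,"dy":0,"dz":0,"ax":0,"ay":0,"az":0},{"claw":1,"dx":0,"dy":0,"dz":0,"ax":0,"ay":0,"az":0},{"claw":1,"dx":0,"dy":0,"dz":0,"ax":0,"ay":0,"az":0},{"claw":1,"dx":0,"dy":0,"dz":0,"ax":0,"ay":0,"az":0},{"claw":1,"dx":0,"dy":0,"dz":0,"ax":0,"ay":0,"az":0}]' 30; python3 -m crank '[{"claw":1,"dx":0,"dy":0,"dz":0,"ax":0,"ay":0,"az":0},{"claw":1,"dx":0,"dy":0,"dz":0,"ax":0,"ay":0,"az":0},{"claw":1,"dx":0,"dy":0,"dz":0,"ax":0,"ay":0,"az":0}]'
```

```text
time: 3.82
ee_pos: [0.511, 0.3099, 0.0166]
eef_rot: [-0.068, 0.998, 0.0, -0.0]
ft_force: [-0.5, 0.0, 0.3]
width: 0.0416
grip_force: 0.0
time: 4.07
ee_pos: [0.511, 0.3098, 0.0166]
eef_rot: [-0.068, 0.998, -0.0, -0.0]
ft_force: [0.1, -0.6, 0.1]
width: 0.0378
grip_force: 30.0
```

```bash
python3 -m crank '[{"claw":1,"dx":0,"dy":0,"dz":-0.5,"ax":0,"ay":0,"az":0},{"claw":1,"dx":0,"dy":0,"dz":-1,"ax":0,"ay":0,"az":0},{"claw":1,"dx":0,"dy":0,"dz":-1,"ax":0,"ay":0,"az":0},{"claw":1,"dx":0,"dy":0,"dz":-1,"ax":0,"ay":0,"az":0},{"claw":1,"dx":0,"dy":0,"dz":-1,"ax":0,"ay":0,"az":0},{"claw":1,"dx":0,"dy":0,"dz":-1,"ax":0,"ay":0,"az":0},{"claw":1,"dx":0,"dy":0,"dz":-0.9,"ax":0,"ay":0,"az":0},{"claw":1,"dx":0,"dy":-0.5,"dz":0,"ax":0,"ay":0,"az":0}]' &&
python3 -m crank '[{"claw":1,"dx":-0.25,"dy":-1,"dz":0,"ax":0,"ay":0,"az":0},{"claw":1,"dx":-0.25,"dy":-1,"dz":0,"ax":0,"ay":0,"az":0},{"claw":1,"dx":-0.25,"dy":-1,"dz":0,"ax":0,"ay":0,"az":0},{"claw":1,"dx":-0.25,"dy":-1,"dz":0,"ax":0,"ay":0,"az":0},{"claw":1,"dx":-0.25,"dy":-1,"dz":0,"ax":0,"ay":0,"az":0},{"claw":1,"dx":-0.25,"dy":-1,"dz":0,"ax":0,"ay":0,"az":0},{"claw":1,"dx":-0.25,"dy":-1,"dz":0,"ax":0,"ay":0,"az":0},{"claw":1,"dx":-0.25,"dy":-1,"dz":0,"ax":0,"ay":0,"az":0}]' &&
python3 -m crank '[{"claw":1,"dx":-0.5,"dy":-1,"dz":0,"ax":0,"ay":0,"az":0},{"claw":1,"dx":0,"dy":-0.05,"dz":0,"ax":0,"ay":0,"az":0.775},{"claw":1,"dx":0,"dy":0,"dz":0,"ax":0,"ay":0,"az":0.775},{"claw":1,"dx":0,"dy":0,"dz":0,"ax":0,"ay":0,"az":0},{"claw":1,"dx":0,"dy":0,"dz":0,"ax":0,"ay":0,"az":0},{"claw":1,"dx":0,"dy":0,"dz":0,"ax":0,"ay":0,"az":0},{"claw":1,"dx":0,"dy":0,"dz":0,"ax":0,"ay":0,"az":0},{"claw":1,"dx":0,"dy":0,"dz":0,"ax":0,"ay":0,"az":0}]'
python3 - <<'E'
from h import *
import cv2
s=r.read_state();print(s["ee_pos"],s["eef_rot"],s["joint_positions"])
np.savez("w3.npz",p=s["ee_pos"],q=s["eef_rot"])
c=r.camera("wrist");im=c["color"][:,:,::-1]
cv2.imwrite("pics/w3.png",im); cv2.imwrite("pics/w3c.png",cv2.resize(im[:300,56:456],None,fx=2,fy=2,interpolation=cv2.INTER_CUBIC))
E
```

```text
time: 4.73
ee_pos: [0.514, 0.2992, 0.2145]
eef_rot: [-0.07, 0.998, 0.003, 0.003]
ft_force: [0.1, 0.5, -1.1]
width: 0.0379
grip_force: 30.0
time: 5.4
ee_pos: [0.6052, 0.0637, 0.2081]
eef_rot: [-0.068, 0.998, 0.0, -0.0]
ft_force: [0.2, 1.0, -0.7]
width: 0.0376
grip_force: 30.0
time: 6.07
ee_pos: [0.6242, 0.0367, 0.2086]
eef_rot: [0.012, 1.0, 0.0, 0.0]
ft_force: [0.2, -0.1, -0.6]
width: 0.0375
grip_force: 30.0
[0.6241847  0.03666105 0.20863393] [1.19798616e-02 9.99928233e-01 1.08182696e-04 2.65350100e-05] [-0.39491632  0.35179857  0.33766049  1.51302858 -0.11907239  1.29693638
  1.50264586]
```

View pics/w3c.png

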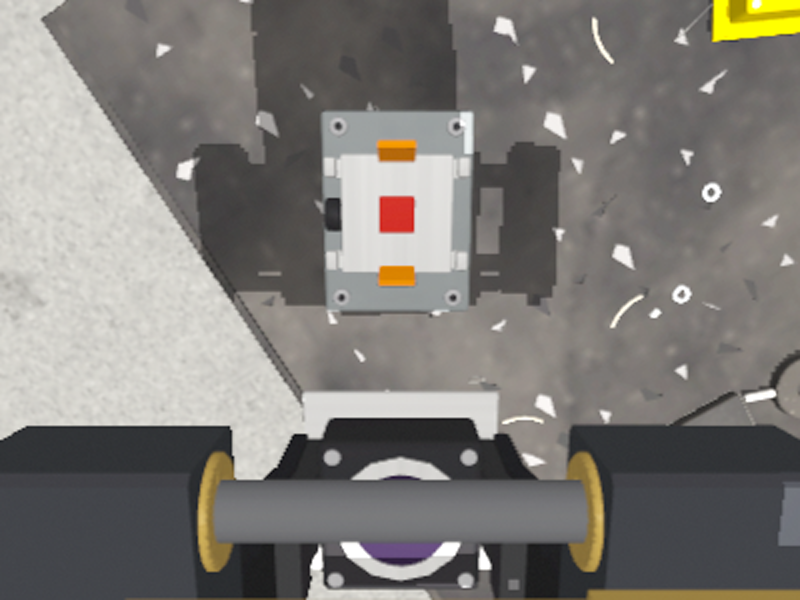

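The wrist crop shows the mount plate corners at (322,112), (473,112), (471,312) and (326,312), and the plunger at (397,214). The held head's front lip edge runs from (303,391) to (498,391), and its screws are at (332,457), (469,457), (335,580) and (465,580).

```bash
python3 - <<'E'
from h import *
d=np.load("w3.npz");p,q=d["p"],d["q"];W=wrist(p,q);T=cam("top");S=cam("scene")
u=lambda x:un(56,0,*x,2)
P=np.array([onz(W,u(x),.01) for x in[(322,112),(473,112),(471,312),(326,312)]])
print("plate",P.mean(0))
for i in range(4):
    e=P[(i+1)%4]-P[i];print(np.linalg.norm(e),np.degrees(np.arctan2(e[1],e[0])))
a=ray(T,un(299,192,204,150));b=ray(S,un(260,230,191,113));w=ray(W,u((397,214)))
print("pl3",tri([a,b,w]),"TW",tri([a,w]),"SW",tri([b,w]))
for z in(.052,.055,.06,.065,.07): print(z,onz(W,u((397,214)),z)[:2])
# clip tops / plunger edge length -> height
L=[np.linalg.norm(onz(W,u((379.5,214)),z)-onz(W,u((414.5,214)),z)) for z in(.05,.06,.07)];print("plunger width",L)
zt=p[2]-.0116
E1=[totool(q,onz(W,u(x),zt)-p)*1000 for x in[(303,391),(498,391)]]
zs=p[2]+.0094
E2=[totool(q,onz(W,u(x),zs)-p)*1000 for x in[(332,457),(469,457),(335,580),(465,580)]]
print("lip edge",np.round(E1,1),"screws",np.round(E2,1),np.mean(E2,0).round(1))
E
```

```text
plate [0.55722778 0.03844342 0.01      ]
0.07451926012228224 88.63141084374487
0.0992517312173132 -0.4577237917344714
0.07682751472335672 -91.37354239336752
0.09923523602237487 178.20966093372158
pl3 [0.55765746 0.03691783 0.05481456] TW [0.55731673 0.03850794 0.06831029] SW [0.55698322 0.03757902 0.05421544]
0.052 [0.55638603 0.03813286]
0.055 [0.55638179 0.03814657]
0.06 [0.55637472 0.03816942]
0.065 [0.55636765 0.03819227]
0.07 [0.55636059 0.03821512]
plunger width [np.float64(0.015851163790754127), np.float64(0.015339270442038474), np.float64(0.014827377093322826)]
lip edge [[ 24.4 -23.4  11.6]
 [ 24.4  26.1  11.6]] screws [[ 14.6 -14.2  -9.4]
 [ 14.6  16.9  -9.4]
 [-16.5 -14.3  -9.4]
 [-16.5  16.7  -9.4]] [-0.9  1.3 -9.4]
```

```bash
python3 -m crank '[{"claw":1,"dx":0.757,"dy":-0.043,"dz":0,"ax":0,"ay":0,"az":0},{"claw":1,"dx":0.757,"dy":0,"dz":0,"ax":0,"ay":0,"az":0},{"claw":1,"dx":0.757,"dy":0,"dz":0,"ax":0,"ay":0,"az":0},{"claw":1,"dx":0,"dy":0,"dz":1,"ax":0,"ay":0,"az":0},{"claw":1,"dx":0,"dy":0,"dz":1,"ax":0,"ay":0,"az":0},{"claw":1,"dx":0,"dy":0,"dz":1,"ax":0,"ay":0,"az":0},{"claw":1,"dx":0,"dy":0,"dz":0.5,"ax":0,"ay":0,"az":0},{"claw":1,"dx":0,"dy":0,"dz":0,"ax":0,"ay":0,"az":0}]' && python3 -m crank '[{"claw":1,"dx":0,"dy":0,"dz":0,"ax":0,"ay":0,"az":0},{"claw":1,"dx":0,"dy":0,"dz":0,"ax":0,"ay":0,"az":0},{"claw":1,"dx":0,"dy":0,"dz":0,"ax":0,"ay":0,"az":0},{"claw":1,"dx":0,"dy":0,"dz":0,"ax":0,"ay":0,"az":0}]'
python3 - <<'E'
from h import *
import cv2
ims=[]
t=r.camera("top")["color"][190:245,300:366];s=r.camera("scene")["color"][195:295,240:340]
o=np.hstack([cv2.resize(t,(480,400),interpolation=cv2.INTER_CUBIC)[:,:400],cv2.resize(s,(400,400),interpolation=cv2.INTER_CUBIC)])
cv2.imwrite("pics/c4.png",o[:,:,::-1])
E
```

```text
time: 6.93
ee_pos: [0.5538, 0.0366, 0.1002]
eef_rot: [0.013, 1.0, -0.001, -0.003]
ft_force: [-0.2, -0.1, -1.2]
width: 0.0377
grip_force: 30.0
time: 7.27
ee_pos: [0.557, 0.0369, 0.105]
eef_rot: [0.013, 1.0, 0.0, 0.001]
ft_force: [0.6, -0.5, -0.9]
width: 0.0379
grip_force: 30.0
```

View pics/c4.png

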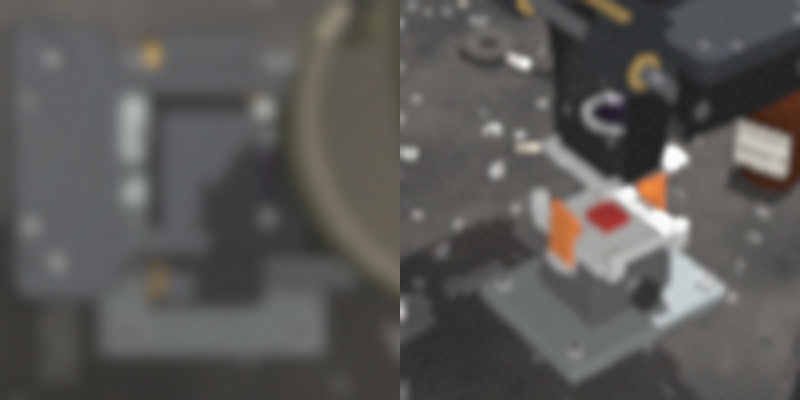

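The head hangs over the mount, clear of the clips. I'll go down in small steps.

```bash
python3 -m crank '[{"claw":1,"dx":0,"dy":0,"dz":0.1,"ax":0,"ay":0,"az":0},{"claw":1,"dx":0,"dy":0,"dz":0.1,"ax":0,"ay":0,"az":0},{"claw":1,"dx":0,"dy":0,"dz":0.1,"ax":0,"ay":0,"az":0},{"claw":1,"dx":0,"dy":0,"dz":0.1,"ax":0,"ay":0,"az":0},{"claw":1,"dx":0,"dy":0,"dz":0,"ax":0,"ay":0,"az":0},{"claw":1,"dx":0,"dy":0,"dz":0,"ax":0,"ay":0,"az":0},{"claw":1,"dx":0,"dy":0,"dz":0,"ax":0,"ay":0,"az":0}]'
python3 -m crank '[{"claw":1,"dx":0,"dy":0,"dz":0.07,"ax":0,"ay":0,"az":0},{"claw":1,"dx":0,"dy":0,"dz":0.07,"ax":0,"ay":0,"az":0},{"claw":1,"dx":0,"dy":0,"dz":0,"ax":0,"ay":0,"az":0},{"claw":1,"dx":0,"dy":0,"dz":0,"ax":0,"ay":0,"az":0}]'
```

```text
time: 7.95
ee_pos: [0.5562, 0.0368, 0.0916]
eef_rot: [0.013, 1.0, 0.0, -0.0]
ft_force: [0.0, 0.5, -1.4]
width: 0.0378
grip_force: 30.0
time: 8.28
ee_pos: [0.556, 0.0368, 0.0873]
eef_rot: [0.013, 1.0, 0.0, -0.0]
ft_force: [-0.2, -0.3, -1.1]
width: 0.0374
grip_force: 30.0
```

```bash
python3 -m crank '[{"claw":1,"dx":0,"dy":0,"dz":0.05,"ax":0,"ay":0,"az":0},{"claw":1,"dx":0,"dy":0,"dz":0.05,"ax":0,"ay":0,"az":0},{"claw":1,"dx":0,"dy":0,"dz":0,"ax":0,"ay":0,"az":0},{"claw":1,"dx":0,"dy":0,"dz":0,"ax":0,"ay":0,"az":0}]'
```

```text
time: 8.62
ee_pos: [0.5561, 0.0368, 0.0843]
eef_rot: [0.013, 1.0, 0.0, -0.0]
ft_force: [-0.2, -0.3, -2.2]
width: 0.0379
grip_force: 30.0
```

```bash
python3 -m crank '[{"claw":1,"dx":0,"dy":0,"dz":0.05,"ax":0,"ay":0,"az":0},{"claw":1,"dx":0,"dy":0,"dz":0.05,"ax":0,"ay":0,"az":0},{"claw":1,"dx":0,"dy":0,"dz":0,"ax":0,"ay":0,"az":0},{"claw":1,"dx":0,"dy":0,"dz":0,"ax":0,"ay":0,"az":0}]'
```

```text
time: 8.95
ee_pos: [0.5559, 0.0368, 0.0812]
eef_rot: [0.013, 1.0, 0.0, -0.0]
ft_force: [-1.7, 0.2, -0.4]
width: 0.0376
grip_force: 30.0
```

```bash
python3 -m crank '[{"claw":1,"dx":0,"dy":0,"dz":0.05,"ax":0,"ay":0,"az":0},{"claw":1,"dx":0,"dy":0,"dz":0.05,"ax":0,"ay":0,"az":0},{"claw":1,"dx":0,"dy":0,"dz":0,"ax":0,"ay":0,"az":0},{"claw":1,"dx":0,"dy":0,"dz":0,"ax":0,"ay":0,"az":0}]'
```

```text
time: 9.28
ee_pos: [0.5563, 0.0368, 0.0784]
eef_rot: [0.013, 1.0, 0.0, 0.0]
ft_force: [-1.1, -0.1, -0.4]
width: 0.0378
grip_force: 30.0
```

```bash
python3 -m crank '[{"claw":1,"dx":0,"dy":0,"dz":0.035,"ax":0,"ay":0,"az":0},{"claw":1,"dx":0,"dy":0,"dz":0.035,"ax":0,"ay":0,"az":0},{"claw":1,"dx":0,"dy":0,"dz":0,"ax":0,"ay":0,"az":0},{"claw":1,"dx":0,"dy":0,"dz":0,"ax":0,"ay":0,"az":0}]'
```

```text
time: 9.62
ee_pos: [0.5565, 0.0368, 0.0767]
eef_rot: [0.013, 1.0, 0.0, 0.0]
ft_force: [-1.2, 0.1, 4.3]
width: 0.0374
grip_force: 30.0
```

```bash
python3 -m crank '[{"claw":1,"dx":0,"dy":0,"dz":0.035,"ax":0,"ay":0,"az":0},{"claw":1,"dx":0,"dy":0,"dz":0.035,"ax":0,"ay":0,"az":0},{"claw":1,"dx":0,"dy":0,"dz":0,"ax":0,"ay":0,"az":0},{"claw":1,"dx":0,"dy":0,"dz":0,"ax":0,"ay":0,"az":0}]'
```

```text
time: 9.95
ee_pos: [0.5566, 0.0368, 0.0748]
eef_rot: [0.013, 1.0, 0.0, 0.001]
ft_force: [-1.5, -0.0, 7.4]
width: 0.0378
grip_force: 30.0
```

```bash
python3 -m crank '[{"claw":1,"dx":0,"dy":0,"dz":0.03,"ax":0,"ay":0,"az":0},{"claw":1,"dx":0,"dy":0,"dz":0.02,"ax":0,"ay":0,"az":0},{"claw":1,"dx":0,"dy":0,"dz":0,"ax":0,"ay":0,"az":0},{"claw":1,"dx":0,"dy":0,"dz":0,"ax":0,"ay":0,"az":0}]'
```

```text
time: 10.28
ee_pos: [0.557, 0.0368, 0.0734]
eef_rot: [0.013, 1.0, 0.0, 0.001]
ft_force: [1.0, 0.1, 5.4]
width: 0.0377
grip_force: 30.0
```

```bash
python3 -m crank '[{"claw":1,"dx":0,"dy":0,"dz":0.02,"ax":0,"ay":0,"az":0},{"claw":1,"dx":0,"dy":0,"dz":0.02,"ax":0,"ay":0,"az":0},{"claw":1,"dx":0,"dy":0,"dz":0,"ax":0,"ay":0,"az":0}]'
```

```text
time: 10.53
ee_pos: [0.5568, 0.0368, 0.0719]
eef_rot: [0.013, 1.0, 0.0, 0.001]
ft_force: [0.3, 0.3, 4.1]
width: 0.038
grip_force: 30.0
```

```bash
python3 -m crank '[{"claw":1,"dx":0,"dy":0,"dz":0.02,"ax":0,"ay":0,"az":0},{"claw":1,"dx":0,"dy":0,"dz":0.02,"ax":0,"ay":0,"az":0},{"claw":1,"dx":0,"dy":0,"dz":0,"ax":0,"ay":0,"az":0},{"claw":1,"dx":0,"dy":0,"dz":0,"ax":0,"ay":0,"az":0}]'
```

```text
time: 10.87
ee_pos: [0.5563, 0.0368, 0.0702]
eef_rot: [0.013, 1.0, 0.0, 0.0]
ft_force: [3.0, 0.7, -0.6]
width: 0.0379
grip_force: 30.0
```

```bash
python3 -m crank '[{"claw":1,"dx":0,"dy":0,"dz":0.025,"ax":0,"ay":0,"az":0},{"claw":1,"dx":0,"dy":0,"dz":0,"ax":0,"ay":0,"az":0},{"claw":1,"dx":0,"dy":0,"dz":0,"ax":0,"ay":0,"az":0}]'
python3 - <<'E'
from h import *
import cv2
s=r.camera("scene")["color"][215:290,250:350]
w=r.camera("wrist")["color"][170:290,176:336]
o=np.vstack([cv2.resize(s,(400,300),interpolation=cv2.INTER_CUBIC),cv2.resize(w,(400,300),interpolation=cv2.INTER_CUBIC)])
cv2.imwrite("pics/c5.png",o[:,:,::-1])
E
```

```text
time: 11.12
ee_pos: [0.5563, 0.0368, 0.0697]
eef_rot: [0.013, 1.0, 0.0, 0.0]
ft_force: [1.7, 0.4, 3.2]
width: 0.0381
grip_force: 30.0
```

View pics/c5.png

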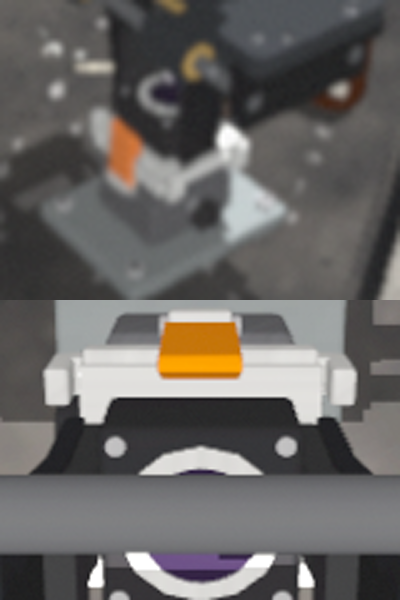

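The wrist view shows the near clip over the lip, and the remaining force fits the plunger alone. I'll press slightly further to be sure of both clips.

```bash
python3 -m crank '[{"claw":1,"dx":0,"dy":0,"dz":0.02,"ax":0,"ay":0,"az":0},{"claw":1,"dx":0,"dy":0,"dz":0,"ax":0,"ay":0,"az":0},{"claw":1,"dx":0,"dy":0,"dz":0,"ax":0,"ay":0,"az":0}]'
```

```text
time: 11.47
ee_pos: [0.5563, 0.0367, 0.0691]
eef_rot: [0.013, 1.0, 0.0, 0.0]
ft_force: [1.9, 1.2, 4.1]
width: 0.0376
grip_force: 30.0
```

Now a gentle tug to test the latch.

```bash
python3 -m crank '[{"claw":1,"dx":0,"dy":0,"dz":-0.04,"ax":0,"ay":0,"az":0},{"claw":1,"dx":0,"dy":0,"dz":-0.04,"ax":0,"ay":0,"az":0},{"claw":1,"dx":0,"dy":0,"dz":0,"ax":0,"ay":0,"az":0},{"claw":1,"dx":0,"dy":0,"dz":0,"ax":0,"ay":0,"az":0}]'
```

```text
time: 11.8
ee_pos: [0.5557, 0.0368, 0.0703]
eef_rot: [0.013, 1.0, -0.0, -0.0]
ft_force: [5.8, 0.9, -7.3]
width: 0.0376
grip_force: 30.0
```

It's held (about 6 N pull), but the sideways force says the head sits slightly to −x. I'll ease it down and shift it about 1 mm towards +x before letting go.

```bash
python3 -m crank '[{"claw":1,"dx":0,"dy":0,"dz":0.04,"ax":0,"ay":0,"az":0},{"claw":1,"dx":-0.02,"dy":0,"dz":0,"ax":0,"ay":0,"az":0},{"claw":1,"dx":-0.02,"dy":0,"dz":0,"ax":0,"ay":0,"az":0},{"claw":1,"dx":0,"dy":0,"dz":0,"ax":0,"ay":0,"az":0},{"claw":1,"dx":0,"dy":0,"dz":0,"ax":0,"ay":0,"az":0}]'
```

```text
time: 12.22
ee_pos: [0.5567, 0.0367, 0.07]
eef_rot: [0.013, 1.0, -0.0, -0.001]
ft_force: [-1.8, -0.7, 2.0]
width: 0.0378
grip_force: 30.0
```

```bash
python3 -m crank '[{"claw":-1,"dx":0,"dy":0,"dz":0,"ax":0,"ay":0,"az":0},{"claw":-1,"dx":0,"dy":0,"dz":0,"ax":0,"ay":0,"az":0},{"claw":-1,"dx":0,"dy":0,"dz":0,"ax":0,"ay":0,"az":0},{"claw":-1,"dx":0,"dy":0,"dz":0,"ax":0,"ay":0,"az":0},{"claw":-1,"dx":0,"dy":0,"dz":0,"ax":0,"ay":0,"az":0},{"claw":-1,"dx":0,"dy":0,"dz":0,"ax":0,"ay":0,"az":0}]' && python3 -m crank '[{"claw":-1,"dx":0,"dy":0,"dz":-0.5,"ax":0,"ay":0,"az":0},{"claw":-1,"dx":0,"dy":0,"dz":-1,"ax":0,"ay":0,"az":0},{"claw":-1,"dx":0,"dy":0,"dz":-1,"ax":0,"ay":0,"az":0},{"claw":-1,"dx":0,"dy":0,"dz":-1,"ax":0,"ay":0,"az":0},{"claw":-1,"dx":-0.8,"dy":0,"dz":-1,"ax":0,"ay":0,"az":0},{"claw":-1,"dx":-1,"dy":0,"dz":0,"ax":0,"ay":0,"az":0},{"claw":-1,"dx":0,"dy":0,"dz":0,"ax":0,"ay":0,"az":0},{"claw":-1,"dx":0,"dy":0,"dz":0,"ax":0,"ay":0,"az":0}]'
python3 -m crank '[{"claw":-1,"dx":0,"dy":0,"dz":0,"ax":0,"ay":0,"az":0},{"claw":-1,"dx":0,"dy":0,"dz":0,"ax":0,"ay":0,"az":0}]'
python3 - <<'E'
from h import *
import cv2
s=r.camera("scene")["color"][215:290,250:350]
w=r.camera("wrist")["color"][30:180,156:356]
o=np.vstack([cv2.resize(w,(400,300),interpolation=cv2.INTER_CUBIC),cv2.resize(s,(400,300),interpolation=cv2.INTER_CUBIC)])
cv2.imwrite("pics/c6.png",o[:,:,::-1])
E
```

```text
time: 12.72
ee_pos: [0.5574, 0.0367, 0.0702]
eef_rot: [0.013, 1.0, 0.0, 0.0]
ft_force: [0.4, 0.2, 0.1]
width: 0.0698
grip_force: 0.0
time: 13.38
ee_pos: [0.612, 0.0352, 0.2048]
eef_rot: [0.013, 1.0, -0.0, -0.0]
ft_force: [-1.2, -0.2, -0.1]
width: 0.087
grip_force: 0.0
time: 13.55
ee_pos: [0.6106, 0.0353, 0.2048]
eef_rot: [0.013, 1.0, 0.0, -0.0]
ft_force: [0.6, -0.2, 0.2]
width: 0.0872
grip_force: 0.0
```

View pics/c6.png

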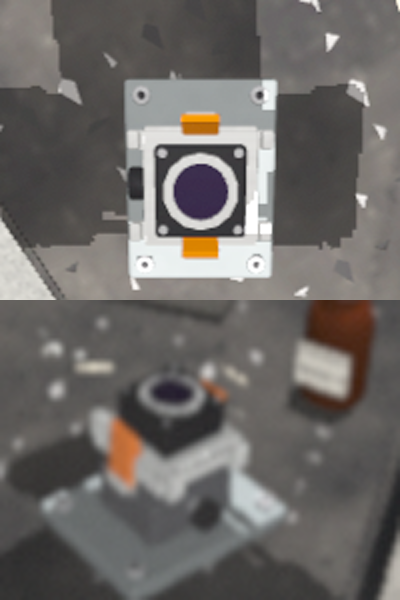

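The head sits level between the two closed clips, with the aperture centre at crop (200,191). A quick check of the offset before handing in.

```bash
python3 - <<'E'
from h import *
s=r.read_state();W=wrist(s["ee_pos"],s["eef_rot"])
u=lambda x:un(156,30,*x,2)
print("head",onz(W,u((200,191.5)),.080))
print("plate",np.mean([onz(W,u(x),.01) for x in[(125,80),(277,80),(272,278),(131,278)]],0))
for n,x in(("-x clip",(200,113)),("+x clip",(200,237))): print(n,onz(W,u(x),.0725))
E
```

```text
head [0.55772294 0.03791256 0.08      ]
plate [0.55706892 0.03857223 0.01      ]
-x clip [0.52657151 0.03872139 0.0725    ]
+x clip [0.57725987 0.03740475 0.0725    ]
```

The head is within 1 mm of the mount's axis, so I'm handing in.

```bash
python3 -c "
from bench import r
print(r.close_job())"
```

```text
the job is handed in; nothing more can be done
None
```

The head is latched in the mount under both clips, about 1 mm from its axis by the wrist camera, and it held against a tug of about 6 N; I let go, backed the arm away and handed the job in, but no verdict was returned.

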